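# Plug the pressure logger into the sleeve-lock coupler of the soil lab's pressure station

## Task

Connect the blue-capped pressure logger to the quick coupler on the blue pressure station: pull the coupler's sleeve back until it clicks and stays back by itself, take your hand away from it, then push the logger's plug fully home so that the sleeve springs forward again and locks it. Let go of the logger, and leave the two spare loggers, the wash bottle and the tin where they stand.

Things in the scene. Friction and masses are not known exactly. Their poses are not given: they have to be found in the camera images.
- station: The fixed blue pressure station with a sloped face (base 150 x 230 mm, 115 mm high at its back), origin at the centre of its underside, x to its back, z up; its place and yaw change and it may stand on the left or the right. On its face, 86 mm to either side of the coupler and 22 mm further up the slope, stand a dial gauge (44 mm wide, 46 mm off the face) and a black cap (28 mm wide, 36 mm off it).
- coupler: The brass quick coupler on the station's sloped face. Origin at the centre of the mouth's rim; its z axis points out of the mouth along the coupler, leaning 28 degrees from vertical to the station's front, the side that roughly faces the robot; y is level, sideways. Brass tube 28 mm outside, 21 mm bore, standing 60 mm out of the face, with the steel sleeve around it.
- seat (a point): The point on the coupler's axis 34 mm inside the mouth (z = -34 mm in the coupler's frame) where the plug's tip lies when it is fully home; axes as coupler. In its last 4 mm the tip presses and trips the catch (5 to 8 N of push along the axis): the sleeve springs forward to 0 by itself and jaws lock behind the plug's head, with about 2 mm of end play.
- sleeve (a joint): The coupler's sleeve, slide in m: 0 = forward (at rest), grows as it is pulled back along the coupler's -z, towards the sloped face; stop at 0.014. The pull grows from 4 N to about 8 N; drawn back at least 0.0125 it clicks and then stays at 0.012 when let go. While it is forward two jaws inside close the bore and stop the plug; while it stays back the plug can enter.
- sleeve_flange (a point): Point on the axis level with the upper face of the sleeve's finger flange; moves with the sleeve; 30 mm below the mouth's rim while it is forward; axes as coupler. Sleeve: a ribbed tube 42 to 44 mm across and 28 mm long above the flange (54 mm across, 4 mm thick). Grip the tube from the front with the fingers along its axis, or bear down on the flange with the fingertips.
- logger: The pressure logger to connect: white cylinder with a blue cap, 36 mm across, 62 mm high, 0.2 to 0.34 kg, a steel plug below. Origin at the centre of the shoulder (the white cylinder's underside), z along its axis towards the cap. It is round: its turn about z does not matter. It starts upright, plug down, in one of the rack's holes, shoulder on the rack's top. Fully home, the shoulder rests on the coupler's rim.
- logger_tip (a point): Centre of the end of the logger's plug, 34 mm below the shoulder; axes as logger. The plug is 18 mm across (19 mm in the 9 mm next to the shoulder) with a groove 12 to 22 mm below the shoulder
- rack: The fixed black rack, 70 x 220 mm, 45 mm high, origin at the centre of its underside, z up; its three holes (22 mm across, 40 mm deep) lie in a row along its y axis, 70 mm apart, the middle one at its centre. The three loggers stand in them in any order.
- spare_red: a spare logger, the same shape and size as logger but with a red cap; its origin and z axis are as on logger. To be left standing in the rack
- spare_yellow: a spare logger, the same shape and size as logger but with a yellow cap; its origin and z axis are as on logger. To be left standing in the rack
- wash_bottle: a white wash bottle, 56 mm across, 150 mm high, standing on the table; origin at the centre of its underside, z up. To be left alone
- tin: an open aluminium sample tin, 60 mm across, 45 mm high, standing on the table; origin at the centre of its underside. To be left alone

How it is judged:
On the way, in this order (a step that is already met when the one before it is completed fails the run):
1. the coupler's sleeve stays back by itself, more than 10 mm, with the gripper at least 60 mm away from its flange and the plug not yet in (value of joint sleeve above 0.01 m and distance between the grasp point and sleeve_flange above 0.06 m and distance between logger_tip and seat above 0.03 m), for 0.2 s.
2. the logger's plug is fully home in the coupler and the sleeve has sprung forward over it (value of joint sleeve below 0.003 m and distance between logger_tip and seat below 0.005 m and angle between the z axis of logger and the z axis of coupler, either way round below 0.17 rad), for 0.2 s.
At the end, for the whole second after the job is handed in: The logger's plug is fully home (tip within 5 mm of its seat, axes within 10 degrees), the sleeve is forward within 3 mm, the logger is at rest and let go, and the spare loggers, the bottle and the tin are within 25 mm of where they stood (all of step 2 and distance of each of spare_red, spare_yellow, wash_bottle, tin from where it was at the start of the episode below 0.025 m and linear speed of logger below 0.02 m/s); the robot touches nothing.
It fails at once if the spare logger (spare_red) is moved more than 25 mm (distance of spare_red from where it was at the start of the episode above 0.025 m).
It fails at once if the spare logger (spare_yellow) is moved more than 25 mm (distance of spare_yellow from where it was at the start of the episode above 0.025 m).
It fails at once if the wash bottle (wash_bottle) is moved more than 25 mm (distance of wash_bottle from where it was at the start of the episode above 0.025 m).
It fails at once if the sample tin (tin) is moved more than 25 mm (distance of tin from where it was at the start of the episode above 0.025 m).
It fails at once if the wash bottle is tipped over (angle between wash_bottle's own z axis and vertical above 0.4 rad).
It also fails if it takes over 51 s, if anything falls off the work surface, if the arm or the gripper's body presses on something with over 40 N, if the wrist force passes 120 N, or if a joint passes its speed limit or range.

## Robot

A 6-joint arm with a two-finger parallel gripper is mounted at the origin on the work surface. World frame = base frame: x ahead of the robot, y to its left, z up, the work surface at z = 0. Lengths are in m, angles in rad, forces in N, time in s.
With the tool pointing down it reaches from about 0.425 to 0.95 m from the base axis. Payload 3.5 kg.
Tool frame: the origin (TCP) lies at the very end of the fingers, on their centre line; the grasp point (between the pads) lies manip.grip_depth behind it (manip.grip_depth is the distance from the TCP to the grasp point, in m); z points along the fingers, x is the direction in which the jaws open and shut, and the axes are right-handed (so a half turn about z gives the same grasp; the last joint's range is limited). The gripper opens to 85 mm and grips with 20 to 120 N. Pads are 22 mm wide; open, the fingers measure 114 mm over their backs; the gripper's body (76 mm by 85 mm) begins 54 mm behind the grasp point. The pads swing forward as they close: fully open they stand 13 mm farther back than shut.
Start: joints at [1.027, 0.286, 1.577, -0, 1.279, -0.15], TCP at [0.259, 0.623, 0.231] pointing down, gripper open.
Joint ranges: [-2.77, 2.77], [-0.9, 2.22], [0.21, 2.48], [-1.53, 4.67], [0.24, 2.81], [-2.84, 2.84]. Speed limits (rad/s): [2.79, 2.79, 3.14, 3.14, 3.14, 3.14].

## Interface

Orientations are given as a unit quaternion [x, y, z, w].
In Python, from cell import manip, imaging gives the robot as it stands. Calls block until the motion is done:
- manip.move_ptp(position, orientation): joint-space move of the TCP to a pose.
- manip.move_straight(position, ori=None, rate=0.15): straight line of the TCP; ori=None keeps the orientation; rate is the mean speed in m/s.
- manip.move_joints(angles): joint-space move.
- manip.grip(opening, effort=None): finger opening in m; effort is the grip in N (None keeps the last); returns when the fingers have stopped.
- manip.sleep(seconds).
- manip.inverse_kinematics(position, orientation): joint angles nearest the present ones, or None.
- manip.state(): the state.
- imaging.read_camera(name): name is "side" or "top"; returns a dict with "frame" (420x560x3 uint8, blue, green, red), "fx", "fy", "cx", "cy" (pixels), "pose" (4x4, takes a point from camera to world coordinates). Camera axes: x right, y up, looking along -z (the intrinsics and any distortion apply to the point x, -y, -z); pixel columns grow to the right and rows downward; lengths in m; the calibration is good to about 2 mm. A picture is of the moment at which its call begins. There is no depth.
A pose or a line that the arm cannot do raises manip.MotionError and nothing moves.
- manip.finish_job(): hands the job in, once; it reports no verdict.
The state is a dict: "t": time; "qpos": joint angles; "joint_velocities": joint speeds; "effort": joint torques, N m; "tcp_pos": TCP position; "tcp_rot": TCP orientation; "ft_force": force on the tool from outside, world axes, zero at the start; "moment": the same for the moment, N m; "width": finger opening in m.
Only numpy, scipy, OpenCV 4.12 (cv2) and the standard library are available. Lean on these libraries where they do the work, as an engineer would, in place of code of your own. Each camera call takes 0.05 s, during which the arm holds its last target.

## Working session

There is one attempt and no reset: what is moved stays moved. The work goes in short steps, each a Python script; the robot and the scene stay as the last script left them, time stands still between calls to the robot, and variables do not carry over. Pictures are saved under pics/ and viewed, and the job is handed in when it is done.

```bash
ls; mkdir -p pics; python3 - <<'E'
from cell import manip, imaging
import cv2, numpy as np
np.set_printoptions(precision=4,suppress=True)
s=manip.state(); print(s['t'],s['tcp_pos'],s['tcp_rot'],s['width'],manip.grip_depth)
for n in("side","top"):
    c=imaging.read_camera(n); cv2.imwrite(f"pics/{n}0.png",c["frame"]); print(n,{k:v for k,v in c.items() if k!="frame"})
E
```

```text
pics
0.0 [0.2586 0.6228 0.2299] [ 0.8318  0.5551 -0.0011  0.0005] 0.08573905721360742 0.0187
side {'fx': 516.9001044663516, 'fy': 516.9001044663516, 'cx': 280.86547151395814, 'cy': 210.20933394052278, 'pose': array([[-0.791 ,  0.4772, -0.3829,  0.2465],
       [-0.6116, -0.5975,  0.5187,  0.5679],
       [ 0.0187,  0.6444,  0.7644,  0.9277],
       [ 0.    ,  0.    ,  0.    ,  1.    ]])}
top {'fx': 449.40946732620296, 'fy': 449.40946732620296, 'cx': 279.939370836352, 'cy': 210.0066060759952, 'pose': array([[ 0.0243,  0.9933, -0.1126,  0.5469],
       [-0.9997,  0.0248,  0.0031,  0.0273],
       [ 0.0058,  0.1124,  0.9936,  1.0886],
       [ 0.    ,  0.    ,  0.    ,  1.    ]])}
```

View pics/side0.png

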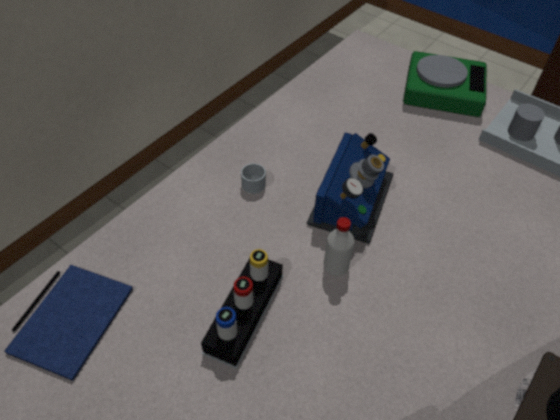

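View pics/top0.png

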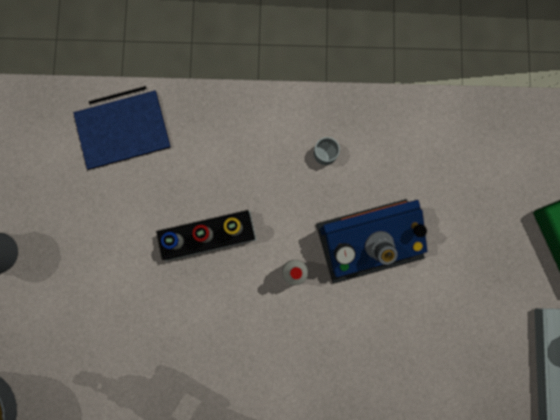

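Side view: the rack's caps are blue (227,317), red (243,287) and yellow (259,258). The station is near (350,185), the bottle at (342,240) and the tin at (253,180). Top view: blue cap (172,241), coupler (385,253). I'll zoom in next.

```bash
python3 - <<'E'
import cv2, numpy as np
s=cv2.imread('pics/side0.png'); t=cv2.imread('pics/top0.png')
def crop(im,x,y,w,h,k): return cv2.resize(im[y:y+h,x:x+w],None,fx=k,fy=k,interpolation=cv2.INTER_CUBIC)
a=crop(s,300,120,100,130,4.5); cv2.imwrite('pics/s_st.png',np.clip(a*1.8,0,255).astype('u1'))
a=crop(t,310,190,130,100,6); cv2.imwrite('pics/t_st.png',np.clip(a*1.8,0,255).astype('u1'))
a=crop(t,150,190,170,100,4.5); cv2.imwrite('pics/t_rk.png',np.clip(a*1.8,0,255).astype('u1'))
a=crop(s,195,235,100,130,4.5); cv2.imwrite('pics/s_rk.png',np.clip(a*1.8,0,255).astype('u1'))
E
```

```text
(no output)
```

View pics/s_st.png

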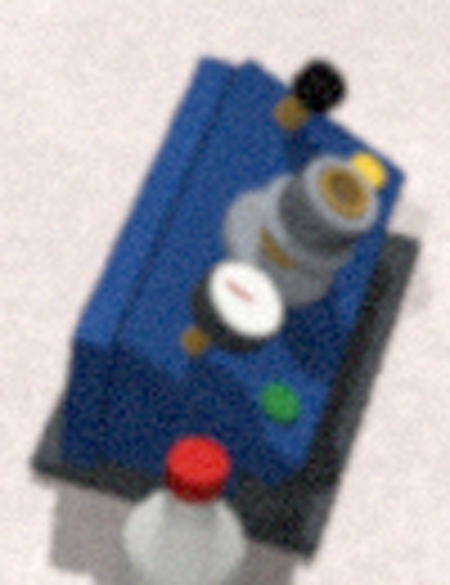

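View pics/t_st.png

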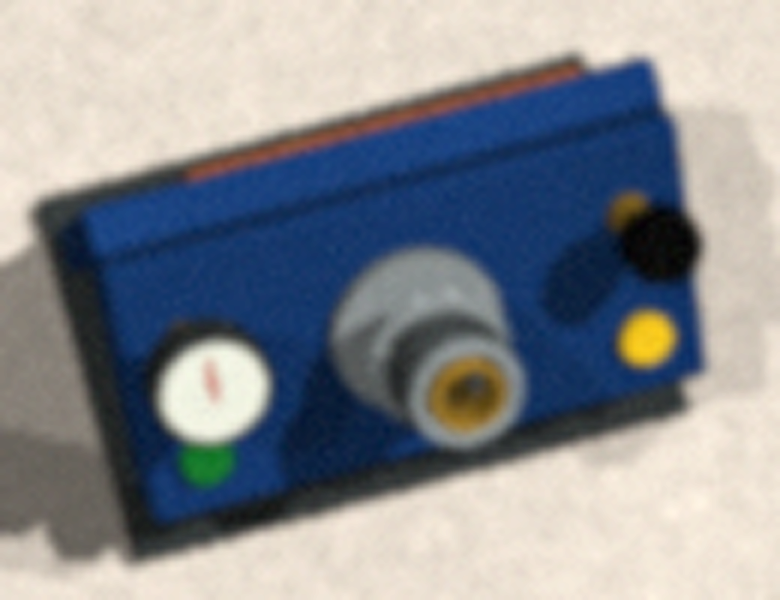

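View pics/t_rk.png

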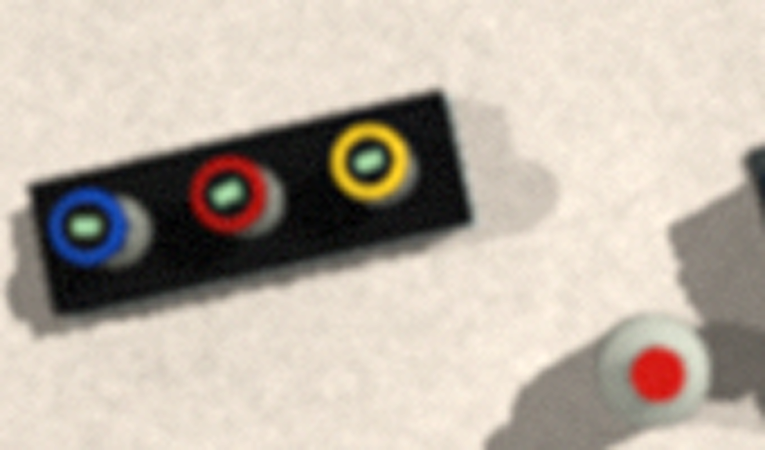

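View pics/s_rk.png

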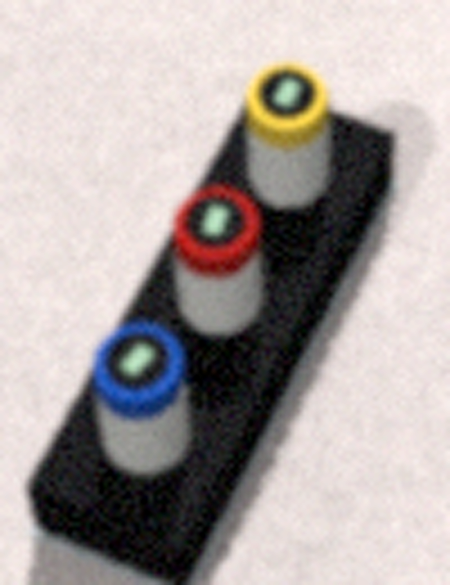

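```bash
cat > h.py <<'E'
from cell import manip, imaging
import cv2, numpy as np
from scipy.spatial.transform import Rotation as R
np.set_printoptions(precision=4,suppress=True)
def ray(c,u,v):
    d=np.array([(u-c['cx'])/c['fx'],-(v-c['cy'])/c['fy'],-1.]); P=c['pose']
    d=P[:3,:3]@d; return P[:3,3],d/np.linalg.norm(d)
def onz(c,u,v,z):
    o,d=ray(c,u,v); return o+d*(z-o[2])/d[2]
def tri(c1,p1,c2,p2):
    o1,d1=ray(c1,*p1);o2,d2=ray(c2,*p2)
    s=np.linalg.lstsq(np.c_[d1,-d2],o2-o1,rcond=None)[0]
    a=o1+s[0]*d1;b=o2+s[1]*d2; return (a+b)/2,np.linalg.norm(a-b)
def proj(c,X):
    q=c['pose'][:3,:3].T@(np.asarray(X)-c['pose'][:3,3]); return np.array([c['cx']+c['fx']*q[0]/-q[2], c['cy']+c['fy']*q[1]/q[2]])
def blob(c,box,f,big=True):
    x0,y0,x1,y1=box; im=cv2.cvtColor(c['frame'],cv2.COLOR_BGR2HSV).astype(int)[y0:y1,x0:x1]
    m=f(im[...,0],im[...,1],im[...,2]).astype('u1')
    n=cv2.findContours(m,cv2.RETR_EXTERNAL,cv2.CHAIN_APPROX_NONE)[0]
    k=max(n,key=cv2.contourArea); e=cv2.fitEllipse(cv2.convexHull(k)) 
    return (e[0][0]+x0,e[0][1]+y0),e[1],cv2.contourArea(k)
E
python3 - <<'E'
from h import *
S=imaging.read_camera('side');T=imaging.read_camera('top')
blue=lambda h,s,v:(h>100)&(h<130)&(s>150)&(v>60)
red=lambda h,s,v:((h<8)|(h>172))&(s>150)&(v>60)
yel=lambda h,s,v:(h>20)&(h<32)&(s>150)&(v>90)
for n,f,bt,bs in(('blue',blue,(155,225,190,257),(210,300,242,335)),('red',red,(185,220,220,248),(230,275,257,303)),('yel',yel,(215,210,250,243),(246,245,272,275))):
    a=blob(T,bt,f);b=blob(S,bs,f); X,e=tri(T,a[0],S,b[0]); print(n,a,b,X,e,'z=.107:',onz(T,*a[0],.107),onz(S,*b[0],.107))
br=lambda h,s,v:(h>12)&(h<30)&(s>110)&(v>30)
a=blob(T,(376,244,398,266),br);b=blob(S,(365,150,385,175),br);print('mouth',a,b,tri(T,a[0],S,b[0]))
w=lambda h,s,v:(s<40)&(v>110)
a=blob(T,(334,244,357,266),w);b=blob(S,(342,176,364,197),w);print('dial',a,b,tri(T,a[0],S,b[0]))
k=lambda h,s,v:(v<32)
a=blob(T,(409,220,428,240),k);b=blob(S,(362,130,380,148),k);print('cap',a,b,tri(T,a[0],S,b[0]))
E
```

```text
blue ((169.13858699798584, 239.8293743133545), (16.16539764404297, 16.48860740661621), 194.5) ((225.52985191345215, 316.52134132385254), (18.491374969482422, 21.0914363861084), 129.5) [0.5864 0.2648 0.1022] 0.001264670589964753 z=.107: [0.5867 0.264  0.107 ] [0.5839 0.2663 0.107 ]
red ((200.48100185394287, 232.62355422973633), (15.838510513305664, 16.56485366821289), 188.5) ((242.7463207244873, 285.5293998718262), (17.403398513793945, 19.83892822265625), 252.5) [0.6039 0.1971 0.1024] 0.0010806933555982706 z=.107: [0.6041 0.1965 0.107 ] [0.6014 0.1989 0.107 ]
yel ((231.7546272277832, 225.4018325805664), (15.839497566223145, 16.44557762145996), 190.0) ((258.10698986053467, 257.52180576324463), (13.679719924926758, 16.29112434387207), 55.0) [0.622  0.1295 0.1008] 0.00025605903965017805 z=.107: [0.6216 0.1289 0.107 ] [0.619  0.1327 0.107 ]
mouth ((387.529070854187, 255.208646774292), (10.92501163482666, 12.322203636169434), 96.0) ((376.1804666519165, 162.32852268218994), (7.13494873046875, 10.838829040527344), 54.5) (array([ 0.5638, -0.2049,  0.1383]), np.float64(0.0013850225355456361))
dial ((345.1637830734253, 254.86555862426758), (14.41427230834961, 16.732324600219727), 176.5) ((354.2572355270386, 185.84182929992676), (12.046743392944336, 17.31325340270996), 145.5) (array([ 0.5628, -0.1152,  0.1392]), np.float64(0.0004111745274031795))
cap ((418.27362060546875, 229.90463638305664), (12.137989044189453, 15.459184646606445), 122.0) ((370.20999813079834, 139.12878322601318), (9.386549949645996, 10.653570175170898), 66.0) (array([ 0.6195, -0.2746,  0.1252]), np.float64(0.0020765449093759925))
```

The cap spacing comes out at 69.7 mm against the 70 mm given, and the mouth triangulates to z≈0.138. Next I'll get the station yaw from its level edges and check all of it against the known geometry.

```bash
cat >> h.py <<'E'
def frame(yaw): 
    a=np.radians(28); return R.from_euler('z',yaw).as_matrix()@np.array([[np.cos(a),0,-np.sin(a)],[0,1,0],[np.sin(a),0,np.cos(a)]])
E
python3 - <<'E'
from h import *
from scipy.optimize import least_squares
S=imaging.read_camera('side');T=imaging.read_camera('top')
# ridge yaw: back top edge: blue mask columns top row
for lab,img,box in(('T',T,(326,195,418,240)),):
    hsv=cv2.cvtColor(img['frame'],cv2.COLOR_BGR2HSV).astype(int)
    m=(hsv[...,0]>100)&(hsv[...,0]<130)&(hsv[...,1]>130)
    P=[];Q=[]
    for u in range(330,414,2):
        r=np.where(m[195:290,u])[0]; P.append((u,195+r[0])); Q.append((u,195+r[-1]))
    for nm,L,z in(('back',P,.115),('front',Q,.06)):
        vx,vy,x,y=cv2.fitLine(np.float32(L),cv2.DIST_HUBER,0,.01,.01).ravel()
        a=onz(T,x-40*vx,y-40*vy,z);b=onz(T,x+40*vx,y+40*vy,z);d=a-b
        if d[1]<0:d=-d
        print(nm,a,b,'yaw',np.degrees(np.arctan2(-d[0],d[1])), np.max(abs((np.array(L)-[x,y])@[-vy,vx])))
obs={'m':((0,0,0),(387.53,255.21),(376.18,162.33)),'d':((.022,.086,-.014),(345.16,254.87),(354.26,185.84)),'c':((.022,-.086,-.024),(418.27,229.9),(370.21,139.13))}
def res(p):
    F=frame(p[3]);o=[]
    for l,t,s in obs.values():
        X=p[:3]+F@np.array(l);o+=list(proj(T,X)-t)+list(proj(S,X)-s)
    return o
r=least_squares(res,[.564,-.205,.138,.3]);print(r.x,np.degrees(r.x[3]));print(np.round(r.fun.reshape(-1,4),2))
# bottle, tin
b=blob(T,(285,260,308,284),lambda h,s,v:((h<8)|(h>172))&(s>150));print('bottle',onz(T,*b[0],.15))
print('tin',onz(T,326,151,.045))
for n,c,box,k in(('t',T,(355,225,60,45),11),('s',S,(345,140,50,50),11)):
    im=cv2.resize(c['frame'],None,fx=k,fy=k,interpolation=cv2.INTER_CUBIC)
    for F,P,col in((frame(r.x[3]),r.x[:3],(0,0,255)),(frame(np.radians(17)),np.array([.5638,-.2049,.1383]),(0,255,0))):
      for rad,z in((.014,0),(.0105,0),(.021,-.002),(.027,-.030)):
        pts=[proj(c,P+F@[rad*np.cos(t),rad*np.sin(t),z]) for t in np.linspace(0,6.3,60)]
        cv2.polylines(im,[np.int32((np.array(pts)+.5)*k)],True,col,1)
    x,y,w,h=np.array(box)*k; cv2.imwrite(f'pics/ov_{n}.png',np.clip(im[y:y+h,x:x+w]*1.7,0,255).astype('u1'))
E
```

```text
back [ 0.6274 -0.0773  0.115 ] [ 0.6767 -0.2458  0.115 ] yaw 16.310781769471973 1.2440648674964905
front [ 0.5116 -0.096   0.06  ] [ 0.5649 -0.2711  0.06  ] yaw 16.942501459897436 32.30151649762047
[ 0.5642 -0.2043  0.138   0.3167] 18.145725924515343
[[-0.14  0.1  -0.63  0.11]
 [-0.5   0.4  -0.22  1.36]
 [ 1.41  0.1  -0.13 -1.22]]
bottle [ 0.5231 -0.0113  0.15  ]
tin [ 0.8088 -0.0818  0.045 ]
```

View pics/ov_t.png

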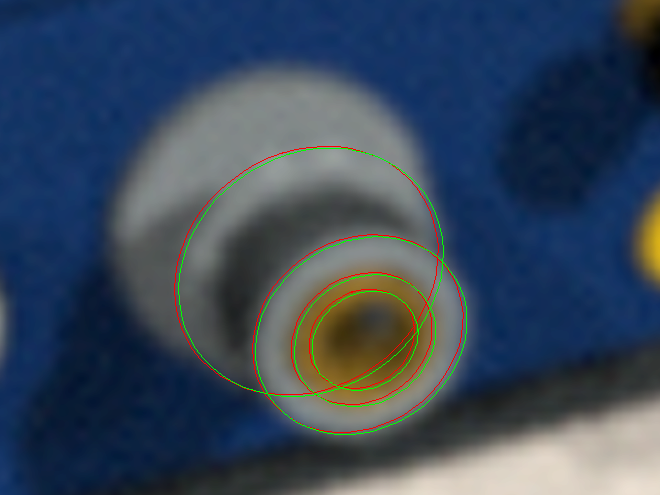

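View pics/ov_s.png

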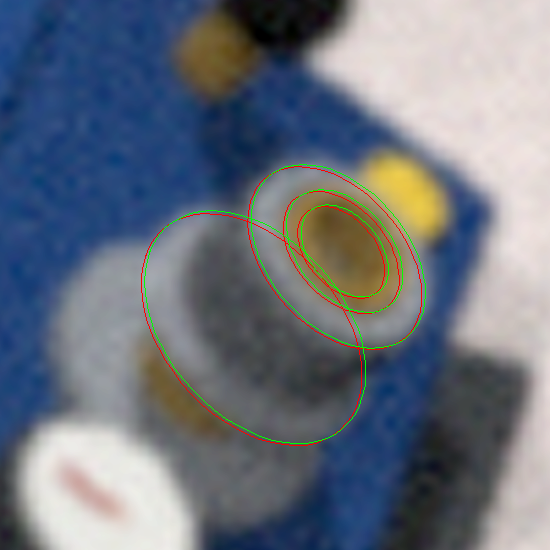

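The overlay fits both views to within about 0.5 px, with yaw ≈17° and the mouth at (0.5637, -0.2047, 0.138). Next I'll check reach for the coupler and logger poses.

```bash
cat >> h.py <<'E'
M=np.array([.5637,-.2047,.138]); F=frame(np.radians(17)); Z=F[:,2]
def q_tool(zdir,xdir):
    z=zdir/np.linalg.norm(zdir); x=xdir-z*(xdir@z); x/=np.linalg.norm(x)
    return R.from_matrix(np.c_[x,np.cross(z,x),z]).as_quat()
L=np.array([.5865,.2648,.107]); ry=np.array([-.0174,.0675,0]);ry/=np.linalg.norm(ry); rx=np.array([ry[1],-ry[0],0])
qs=lambda s=1:q_tool(-Z,s*F[:,1]); ql=lambda s=1:q_tool(np.array([0,0,-1.]),s*rx)
E
python3 - <<'E'
from h import *
for s in(1,-1):
    print('sl',s,[manip.inverse_kinematics(M+d*Z,qs(s)) for d in(.06,-.05,.12)])
    print('ins x',s,[manip.inverse_kinematics(M+d*Z,q_tool(-Z,s*F[:,0])) for d in(.0,.12)])
    print('lg',s,[manip.inverse_kinematics([L[0],L[1],z],ql(s)) for z in(.06,.25)])
E
```

```text
sl 1 [None, None, None]
ins x 1 [array([-0.6852,  0.0649,  2.0716,  0.5726,  0.8046, -1.3435]), array([-0.7857, -0.1577,  2.0749,  0.5018,  1.0392, -1.3003])]
lg 1 [array([ 0.2666,  0.4024,  1.7649, -0.    ,  0.9743,  0.0144]), array([ 0.2666,  0.2046,  1.6403, -0.    ,  1.2968,  0.0144])]
sl -1 [array([-0.7337, -0.0528,  2.0815,  0.5312,  0.9185,  0.2543]), array([-0.6474,  0.1701,  2.0509,  0.6169,  0.7172,  0.196 ]), array([-0.7857, -0.1577,  2.0749,  0.5018,  1.0392,  0.2705])]
ins x -1 [array([-0.6852,  0.0649,  2.0716,  0.5726,  0.8046,  1.7981]), array([-0.7857, -0.1577,  2.0749,  0.5018,  1.0392,  1.8413])]
lg -1 [None, None]
```

```bash
python3 - <<'E'
from h import *
manip.move_ptp(M+.10*Z,qs(-1)); manip.grip(.050)
s=manip.state(); print(s['t'],s['tcp_pos'],s['width'],s['ft_force'])
manip.move_straight(M-.012*Z,rate=.1)
s=manip.state(); print(s['t'],s['tcp_pos'],s['ft_force'],s['ft_force']@Z)
for n in('side','top'):
    c=imaging.read_camera(n); x,y=(320,110) if n=='side' else (340,200)
    cv2.imwrite(f'pics/{n}1.png',np.clip(cv2.resize(c['frame'][y:y+100,x:x+100],None,fx=5,fy=5,interpolation=cv2.INTER_CUBIC)*1.7,0,255).astype('u1'))
E
```

```text
3.825 [ 0.5188 -0.2184  0.2263] 0.050024995523563265 [-0.3114 -0.2521  0.8414]
5.0917 [ 0.5694 -0.2034  0.1282] [ 0.0579 -0.797  -1.1365] -0.9200492619106051
```

View pics/side1.png

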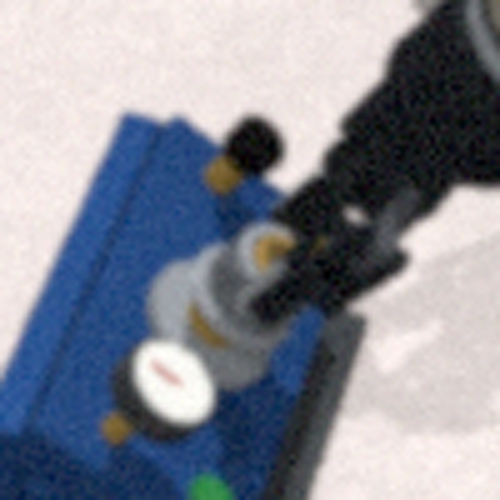

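View pics/top1.png

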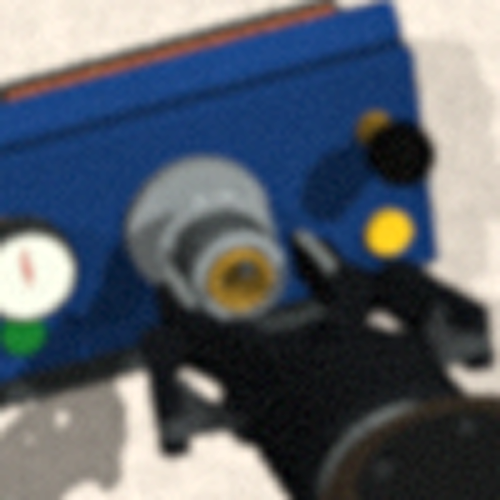

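The fingers straddle the sleeve with their tips either side of the mouth and no contact. Next I'll bear down step by step with force readings.

```bash
python3 - <<'E'
from h import *
manip.move_straight(M-.026*Z,rate=.08)
d=.026
while d<.053:
    d+=.0015; manip.move_straight(M-d*Z,rate=.05)
    s=manip.state(); f=s['ft_force']; a=(s['tcp_pos']-M)@Z
    print(round(s['t'],2),round(d,4),round(a,4),np.round(F.T@f,1))
    if f@Z>16: break
E
```

```text
5.77 0.0275 -0.0274 [-1.  -0.  -0.1]
6.02 0.029 -0.029 [ 0.4 -0.1 -0.1]
6.27 0.0305 -0.0304 [0.6 0.4 1. ]
6.52 0.032 -0.0317 [-1.2  0.3  3.5]
6.77 0.0335 -0.0333 [ 0.2 -0.4  4.2]
7.02 0.035 -0.0349 [-0.2  0.6  4.5]
7.27 0.0365 -0.0364 [0.7 0.1 4.6]
7.52 0.038 -0.0379 [ 0.7 -0.7  5.4]
7.77 0.0395 -0.0394 [ 0.  -0.3  6. ]
8.02 0.041 -0.0408 [0.7 0.9 5.8]
8.27 0.0425 -0.0424 [-0.4 -0.1  5.3]
8.52 0.044 -0.0437 [ 0.  -0.2  7.4]
8.77 0.0455 -0.0447 [-1.6  1.4 10.7]
9.02 0.047 -0.045 [-4.8  3.5 23.2]
```

Contact came at 31 mm and the hard stop at 45 mm. That is 14 mm of travel, with force rising from 4 to 7.5 N before the stop, as specified. Retreating and checking.

```bash
python3 - <<'E'
from h import *
manip.move_straight(M-.035*Z,rate=.05); print(manip.state()['ft_force']@Z)
manip.move_straight(M+.10*Z,rate=.15)
manip.move_ptp([.50,.10,.26],ql(1))
manip.grip(.085)
s=manip.state(); print(s['t'],s['ft_force']@Z)
for n in('side','top'):
    c=imaging.read_camera(n); x,y=(320,110) if n=='side' else (340,200)
    cv2.imwrite(f'pics/{n}_full2.png',c['frame'])
    cv2.imwrite(f'pics/{n}2.png',np.clip(cv2.resize(c['frame'][y:y+100,x:x+100],None,fx=5,fy=5,interpolation=cv2.INTER_CUBIC)*1.7,0,255).astype('u1'))
E
```

```text
-0.4722800469763802
12.125 0.6974246981084986
```

View pics/side2.png

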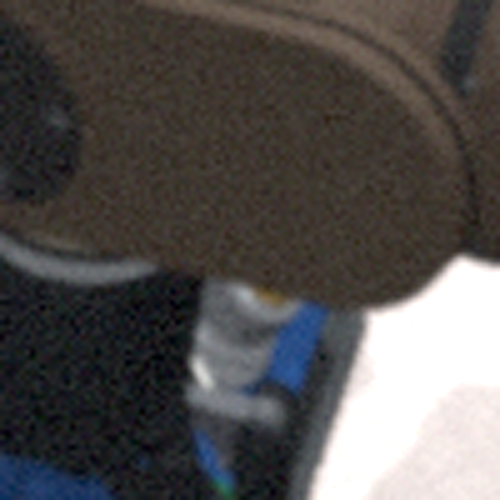

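View pics/top2.png

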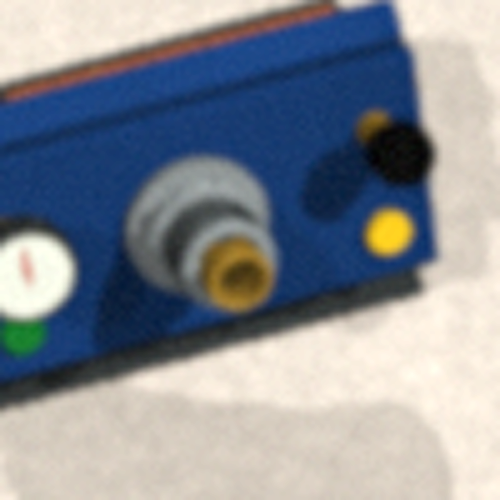

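The top view shows the brass tube standing clear, so the sleeve stays back. Now the blue logger.

```bash
python3 - <<'E'
from h import *
manip.move_ptp([L[0],L[1],.16],ql(1))
manip.move_straight([L[0],L[1],.062],rate=.12)
manip.grip(.03,70)
s=manip.state(); print(s['t'],s['tcp_pos'],s['width'],s['ft_force'])
c=imaging.read_camera('side'); cv2.imwrite('pics/side3.png',np.clip(c['frame'].astype(int)*1.5,0,255).astype('u1'))
E
```

```text
14.5667 [0.5869 0.265  0.0628] 0.03469001042794283 [0.377  0.2863 3.5555]
```

View pics/side3.png

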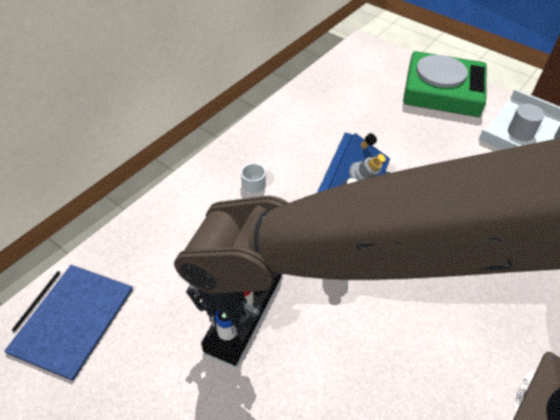

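```bash
python3 - <<'E'
from h import *
manip.move_straight([L[0],L[1],.24],rate=.2)
s=manip.state(); print(s['t'],s['width'],s['ft_force'])
manip.move_ptp(M+.105*Z,qs(-1))
s=manip.state(); print(s['t'],s['tcp_pos']-M-.105*Z,s['width'],s['ft_force'])
manip.move_straight(M+.064*Z,rate=.1)
s=manip.state(); print(s['t'],s['tcp_pos']-M-.064*Z,s['width'],F.T@s['ft_force'])
for n in('side','top'):
    c=imaging.read_camera(n); x,y=(330,110) if n=='side' else (340,200)
    cv2.imwrite(f'pics/{n}_full4.png',c['frame'])
    cv2.imwrite(f'pics/{n}4.png',np.clip(cv2.resize(c['frame'][y:y+100,x:x+100],None,fx=6,fy=6,interpolation=cv2.INTER_CUBIC)*2.,0,255).astype('u1'))
E
```

```text
15.6583 0.03463827245058156 [ 0.4332 -0.0414 -3.8455]
17.45 [0.0004 0.0006 0.0001] 0.035023990933037916 [ 0.1548 -0.8202 -2.9034]
18.0083 [ 0.0003  0.0004 -0.0001] 0.034715927128293425 [-1.3876  0.0846 -1.707 ]
```

View pics/side4.png

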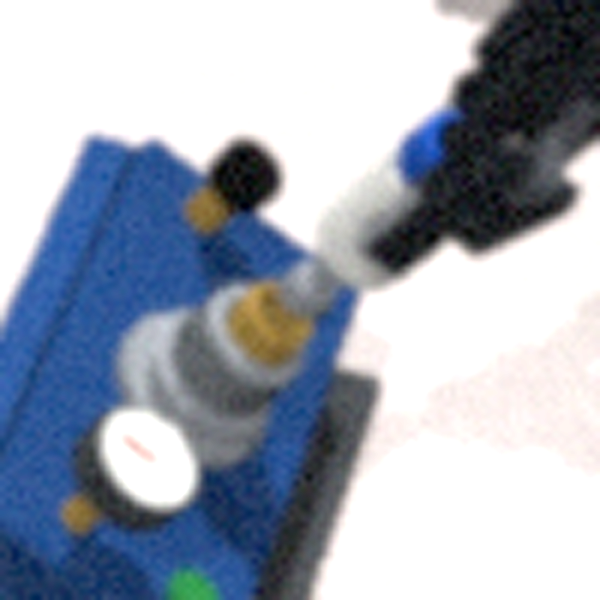

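View pics/top4.png

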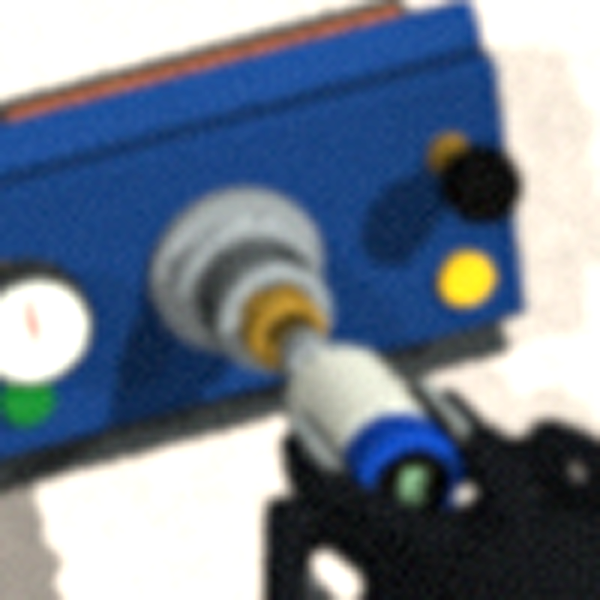

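The side and top views show the plug just above the mouth. I'll compare its measured axis with where it should project.

```bash
python3 - <<'E'
from h import *
for n in('side','top'):
    c=imaging.read_camera(n); x,y=(360,140) if n=='side' else (370,235); w=50;k=12
    im=np.clip(cv2.resize(c['frame'],None,fx=k,fy=k,interpolation=cv2.INTER_CUBIC)*2.,0,255).astype('u1')
    T0=np.array(manip.state()['tcp_pos'])
    def circ(C,rad,col):
        pts=[proj(c,C+F@[rad*np.cos(t),rad*np.sin(t),0]) for t in np.linspace(0,6.3,60)]
        cv2.polylines(im,[np.int32((np.array(pts)+.5)*k)],True,col,1)
    circ(M,.014,(0,0,255)); circ(M,.0105,(0,0,255)); circ(M-.014*Z,.021,(0,0,255))
    circ(T0-.0518*Z,.009,(0,255,0)); circ(T0-.0178*Z,.018,(0,255,0))
    cv2.imwrite(f'pics/{n}5.png',im[y*k:(y+w)*k,x*k:(x+w)*k])
E
```

```text
(no output)
```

View pics/side5.png

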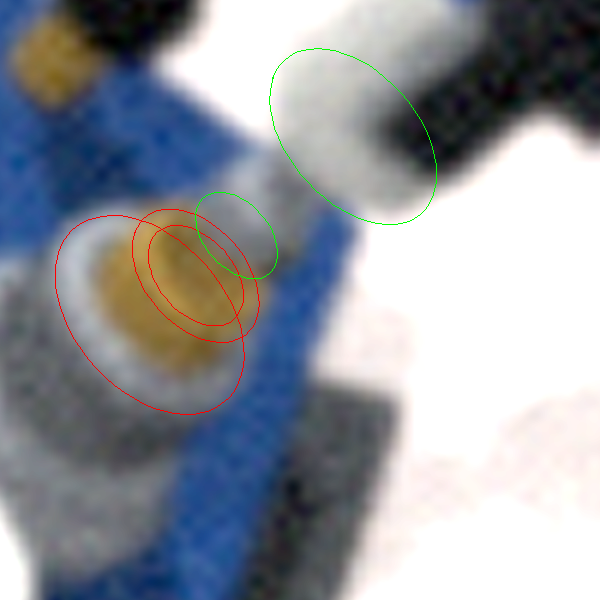

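View pics/top5.png

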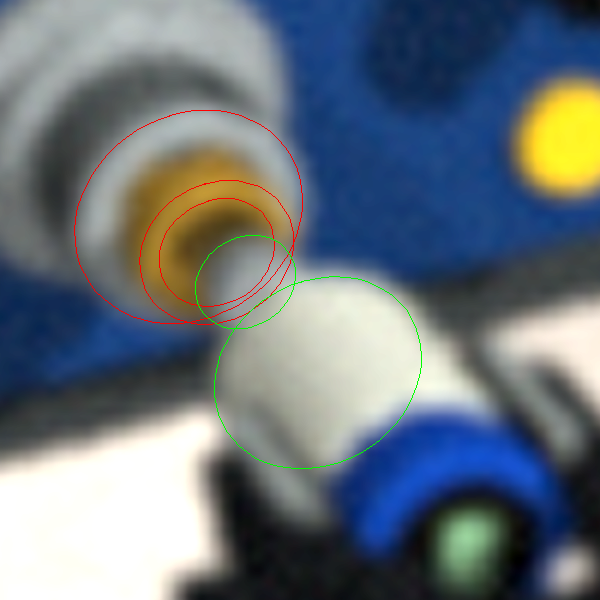

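```bash
python3 - <<'E'
from h import *
S=imaging.read_camera('side');T=imaging.read_camera('top')
# mouth ring now exposed: brass tube extreme; use initial images for full sleeve-front ring
for n,c,box in(('top0',T,(372,236,400,268)),('side0',S,(358,146,386,182))):
    im=cv2.imread(f'pics/{n}.png'); x0,y0,x1,y1=box
    h=cv2.cvtColor(im,cv2.COLOR_BGR2HSV).astype(int)[y0:y1,x0:x1]
    g=cv2.GaussianBlur(im,(3,3),0)[y0:y1,x0:x1].astype(int)
    print(n);  print(g.max(2))
E
```

```text
top0
[[ 74  78  80  81  81  81  81  81  81  80  81  82  82  81  81  80  80  79
   75  69  63  60  59  59  60  60  59  57]
 [ 78  80  81  81  81  81  81  81  81  81  81  83  84  84  82  81  80  81
   79  74  66  62  60  60  60  60  59  56]
 [ 80  80  81  81  80  80  82  84  83  82  83  85  88  88  86  82  81  82
   82  78  70  64  61  60  61  61  59  55]
 [ 81  80  81  81  80  80  83  87  87  85  84  85  88  89  87  84  83  83
   83  80  73  66  61  59  60  61  59  54]
 [ 80  79  79  79  79  80  84  87  88  85  83  82  82  83  82  82  83  83
   83  81  75  66  59  58  59  60  58  53]
 [ 78  76  76  77  78  80  82  84  82  79  75  72  70  70  71  74  77  80
   81  80  76  67  59  56  56  57  57  54]
 [ 72  70  71  75  78  79  78  75  71  66  62  58  56  55  56  59  64  69
   75  77  76  69  60  55  54  55  55  55]
 [ 63  63  68  73  75  73  68  62  56  52  49  46  45  45  45  47  50  55
   62  69  73  70  62  56  53  53  54  55]
 [ 57  62  69  72  69  62  54  48  44  42  41  41  41  42  42  43  44  47
   51  59  66  68  64  58  53  52  53  54]
 [ 57  65  69  67  58  49  42  39  38  39 
[... 2147 characters left out ...]
  45  36  30  29  30  30  31  33]
 [ 37  38  41  46  50  52  53  51  49  48  48  50  51  54  57  58  56  51
   45  40  36  32  31  32  36  39  43  48]
 [ 36  38  41  45  47  46  43  40  36  33  32  32  33  35  38  40  40  38
   35  35  36  37  39  43  49  57  65  75]
 [ 33  34  36  38  37  35  31  29  27  26  26  27  27  28  30  33  36  36
   37  41  47  54  59  67  77  86  95 104]
 [ 28  28  28  29  29  28  27  26  26  27  29  30  32  34  37  42  47  52
   57  64  74  84  91  98 105 111 117 122]]
side0
[[ 68  66  60 ... 134 134 134]
 [ 69  67  63 ... 135 135 134]
 [ 70  69  67 ... 136 135 135]
 ...
 [ 76  68  62 ...  37  31  32]
 [ 94  80  69 ...  33  27  28]
 [113  95  77 ...  31  27  27]]
```

```bash
python3 - <<'E'
from h import *
S=imaging.read_camera('side');T=imaging.read_camera('top')
print(proj(T,M-.002*Z),proj(S,M-.002*Z),proj(T,M),proj(S,M))
im=cv2.imread('pics/side0.png'); g=cv2.GaussianBlur(im,(3,3),0).max(2).astype(int)
print('cols 362-388'); 
for r in range(150,180,1): print(r,*g[r,362:388])
for d in np.eye(3)*.001: print(proj(T,M+d)-proj(T,M),proj(S,M+d)-proj(S,M))
E
```

```text
[387.2339 255.132 ] [375.2873 162.9279] [387.5689 255.5526] [375.8357 162.4617]
cols 362-388
150 63 55 48 44 45 49 55 62 65 65 66 66 66 65 67 74 85 97 108 120 130 134 136 136 134 134
151 62 55 48 45 45 47 52 57 61 64 66 67 68 68 68 70 74 81 92 104 117 128 134 135 134 134
152 63 55 48 46 45 46 47 50 55 62 66 68 70 69 69 69 71 72 77 87 101 113 125 131 134 135
153 65 57 50 47 47 47 47 49 55 64 70 71 71 71 70 70 69 66 67 72 82 96 108 119 128 133
154 67 59 52 49 48 48 49 54 61 71 77 78 77 75 73 70 69 85 94 94 88 82 90 103 113 125
155 67 62 55 50 48 48 54 64 73 80 83 83 81 79 77 74 93 112 121 120 108 90 75 85 97 111
156 69 65 57 51 49 52 63 76 84 83 79 80 81 81 83 91 106 122 131 132 125 108 84 70 82 96
157 71 67 60 53 51 59 74 85 85 80 81 81 81 82 85 92 104 117 128 134 134 123 100 70 71 81
158 76 73 66 58 56 67 82 88 83 82 82 79 74 72 76 84 94 105 117 128 134 130 110 79 68 73
159 82 79 70 61 61 71 84 87 84 84 83 75 66 64 67 74 82 93 106 118 127 126 110 79 67 71
160 86 78 68 61 62 71 83 85 85 86 83 73 63 61 64 67 74 84 96 107 115 112 95 67 66 70
161 83 72 62 59 61 69 80 84 85 86 84 74 64 62
[... 922 characters left out ...]
 62 62 57 54 54 57
173 73 71 64 56 51 48 46 44 42 40 38 37 37 36 35 39 46 53 58 61 63 62 55 49 45 44
174 66 66 65 60 56 51 46 43 41 38 36 35 35 34 35 42 51 59 62 63 64 60 52 45 42 41
175 63 62 64 63 60 56 51 48 45 42 39 37 37 39 42 49 57 62 65 64 62 57 49 44 42 41
176 62 61 62 62 62 61 58 54 51 48 45 44 44 47 51 56 60 62 64 64 61 54 47 43 41 40
177 61 61 60 59 59 61 60 58 57 55 53 52 53 55 58 62 62 62 63 63 59 50 43 40 40 41
178 59 59 58 56 55 58 59 60 60 59 58 58 59 60 63 65 64 64 64 62 55 44 37 36 39 42
179 59 58 58 55 54 55 56 57 58 58 58 58 59 61 64 65 65 65 65 61 50 37 31 32 36 40
[-0.0013 -0.4767] [-0.3953 -0.2028]
[-0.474  -0.0116] [-0.2371  0.2524]
[ 0.1158 -0.0056] [ 0.0731 -0.3285]
```

Both mouth and logger look offset by the same fraction of a pixel, so I'll try the insertion now, under force watch.

```bash
cat >> h.py <<'E'
def go(o,d0,d1,step=.002,fmax=6,rate=.06):
    """o: lateral offset (coupler x,y); d: nominal tip height above rim"""
    d=d0
    while True:
        manip.move_straight(M+F@[o[0],o[1],0]+(d+.0518)*Z,rate=rate)
        s=manip.state(); f=F.T@s['ft_force']; print(round(s['t'],2),round(d,4),np.round(F.T@(s['tcp_pos']-M)*1000,1),np.round(f,1))
        if f[2]>fmax or np.hypot(f[0]+1.4,f[1])>8: return d,False
        if d<=d1: return d,True
        d=max(d-step,d1)
E
python3 - <<'E'
from h import *
print(go((0,0),.006,-.024,.003))
E
```

```text
18.66 0.006 [-0.5  0.4 57.1] [-2.1  0.1 -2.5]
18.91 0.003 [-0.2  0.2 54.5] [-2.2  0.6 -1.6]
19.16 0.0 [-0.1  0.2 51.6] [-1.   0.5 -1.9]
19.41 -0.003 [-0.2  0.2 48.6] [-0.7 -0.3 -2.9]
19.66 -0.006 [-0.2  0.2 45.5] [-1.6  0.  -2.3]
19.91 -0.009 [-0.2  0.1 42.6] [-1.6  0.3 -2.7]
20.16 -0.012 [-0.2  0.2 39.5] [-1.6  0.5 -2.7]
20.41 -0.015 [-0.2  0.1 36.6] [-1.  -0.1 -1.4]
20.66 -0.018 [-0.2  0.2 33.5] [-1.5 -0.  -2. ]
20.91 -0.021 [-0.2  0.1 30.6] [-0.9  1.  -2.3]
21.16 -0.024 [-0.2  0.1 27.6] [-1.4  0.4 -2. ]
21.41 -0.024 [ 0.1 -0.1 27.9] [-1.8  0.5 -2.4]
(-0.024, True)
```

It slid in with no force at all. Now to push home.

```bash
python3 - <<'E'
from h import *
print(go((0,0),-.026,-.040,.0015,12,.05))
for n in('side','top'):
    c=imaging.read_camera(n); x,y=(330,110) if n=='side' else (340,200)
    cv2.imwrite(f'pics/{n}6.png',np.clip(cv2.resize(c['frame'][y:y+100,x:x+100],None,fx=6,fy=6,interpolation=cv2.INTER_CUBIC)*2.,0,255).astype('u1'))
E
```

```text
21.66 -0.026 [-0.1  0.1 25.6] [-1.6  0.1 -2.4]
21.91 -0.0275 [ 0.2 -0.2 24.4] [-2.1 -0.5 -2.3]
22.16 -0.029 [-0.1  0.1 22.6] [-0.9  0.3 -1.7]
22.41 -0.0305 [-0.1  0.1 21.1] [-2.4 -0.3 -2.3]
22.66 -0.032 [ 0.1 -0.  20.2] [-3.1  1.1  3.3]
22.91 -0.0335 [ 0.2 -0.1 20.1] [-6.2  4.8 15.4]
(-0.0335, False)
```

View pics/side6.png

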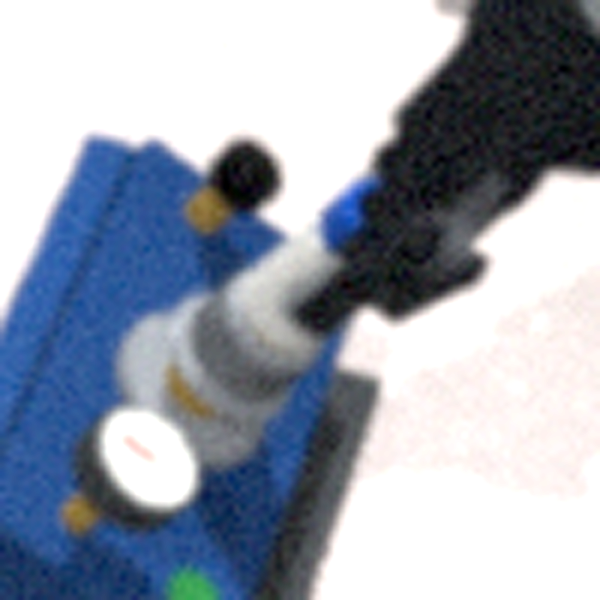

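View pics/top6.png

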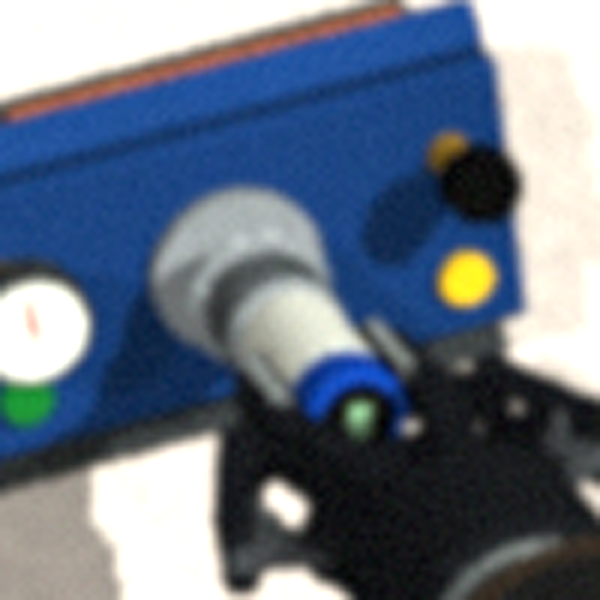

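The sleeve has sprung forward: brass shows below the flange again at side (190,390). The shoulder sits on the rim with a hard stop. A gentle tug will confirm the lock before I release.

```bash
python3 - <<'E'
from h import *
for d in(-.0315,-.0295,-.0285,-.0275):
    manip.move_straight(M+(d+.0518)*Z,rate=.05); s=manip.state(); f=F.T@s['ft_force']; print(d,np.round(F.T@(s['tcp_pos']-M)*1000,1),np.round(f,1))
    if f[2]<-9: break
manip.move_straight(M+(-.0315+.0518)*Z,rate=.05); print(F.T@manip.state()['ft_force'])
manip.grip(.085); s=manip.state(); print(s['t'],s['width'],F.T@s['ft_force'])
manip.move_straight(M+.13*Z,rate=.15)
manip.move_ptp([.45,-.30,.35],ql(1)) if manip.inverse_kinematics([.45,-.30,.35],ql(1)) is not None else print('noik')
s=manip.state(); print(s['t'],s['tcp_pos'],F.T@s['ft_force'])
for n in('side','top'):
    c=imaging.read_camera(n); cv2.imwrite(f'pics/{n}7.png',np.clip(c['frame']*1.5,0,255).astype('u1'))
E
```

```text
-0.0315 [ 0.  -0.3 20.3] [-2.7 -0.2  0.2]
-0.0295 [-0.1  0.1 22. ] [-0.8  0.6 -1.7]
-0.0285 [-0.3  0.3 22.4] [  0.2  -1.1 -10.1]
[-1.8427  1.3272 -2.1185]
24.5583 0.08492578655148252 [ 0.0787 -0.4599 -0.6119]
26.625 [ 0.45   -0.2996  0.3487] [-0.2039 -0.64    0.2001]
```

View pics/side7.png

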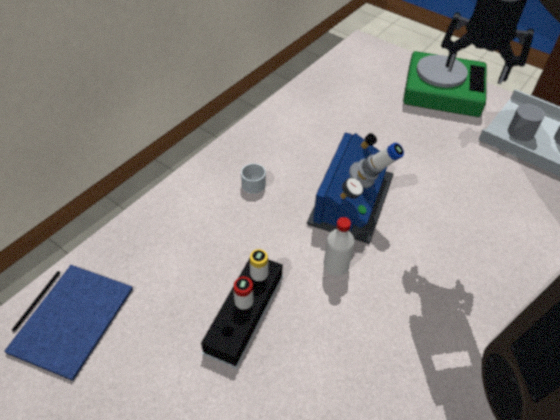

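View pics/top7.png

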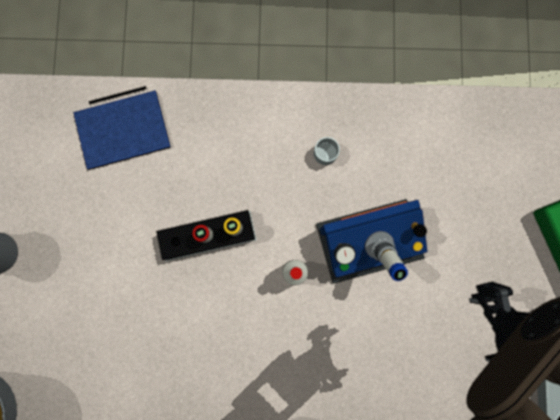

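The logger stands locked in the coupler (side cap at (396,151)). The spares, bottle and tin are at their original pixels, and the arm is clear. Handing in.

```bash
python3 - <<'E'
from cell import manip
manip.finish_job()
E
```

```text
the job is handed in; nothing more can be done
```

The logger is connected and locked, and the job was handed in at about 26.7 s of the 51 s allowed. No verdict is reported, so this rests on my own checks.

- **Sleeve:** I bore down on the flange with the fingertips. It moved 14 mm, with the force rising from about 4 to 7.5 N before the hard stop. After I backed away, the top view showed the brass tube standing clear, so the sleeve stayed back by itself.
- **Insertion:** The blue logger's plug slid in without resistance and stopped hard at about 15 N, somewhat above the 5 to 8 N the catch needs. The sleeve was then forward again. A gentle 10 N tug gave only about 2 mm of play, so it is locked.
- **At the end:** I let go and moved the arm clear, with the wrist force near zero. By eye, the spares, bottle and tin sit at the same pixels as at the start.

**Disagreements in the measurements:**
- The station's yaw came out at 16.3 to 16.9° from its edges but 18.1° from the dial and cap. I used 17°.
- Sub-pixel estimates of the mouth position differed by up to 2 to 3 mm, mostly along the coupler's axis.

Neither affected the fit.

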